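Clamp a bark slab in the trimming jig

TASK

Get the bark slab ready for trimming: push it along the jig plate until its long edge sits flat against the steel back stop, then swing the clamp strap over it until the strap is against its stop pin, and only then push the cam lever all the way down so that the rubber foot clamps the slab. Work by pushing only: pick nothing up, keep the slab on the plate, leave it against the back stop and leave the other things on the bench where they are.

Things in the scene. Friction and masses are not known exactly. Their poses are not given: they have to be found in the camera images.
- jig: Clamping jig fixed to the bench: aluminium plate 170 (x) x 240 (y) x 12 mm. Origin: centre of its underside, on the bench top. x points from the plate's near edge to the back stop (away from the robot, turned up to 0.3 rad), z up. 'Jig' values are mm in this frame. Back stop: steel bar along y, front face at jig x = 47, y = -110 to 40, top at z = 30.
- stud_foot (a point): On the upright axis of the stud, at the plate's top: jig (15, 60, 12). Strap and lever turn together about this axis. Round steel bush 38 mm in diameter below the strap. The strap's stop pin, 8 mm thick, stands at jig (-2, 82), top at z = 73, beside the strap's short heel.
- sample_mid (a point): Centre of the loose bark slab, half-way up. Rough brown plate 64 (x) x 100 (y) x 24 mm, about 90 g, long edges sawn straight, ends splintered, flat on the jig plate (top at jig z = 36), x axis roughly towards the back stop: at the start 9 to 32 mm of gap to the stop and up to 0.12 rad askew. Flush against the stop its centre is at jig x = 15. Slides freely.
- swing (a joint): Strap angle about the stud, rad. 0: square over the slab, pointing along jig -y, against its stop pin. Grows as the strap opens: at 1.57 it points along jig -x, towards the robot. Range 0 to 1.8; starts at 1.3 to 1.75. About 1.5 N at the nose moves it; it stays where left.
- strap_nose (a point): Middle of the strap's thickness above the rubber foot, 90 mm from the stud axis. The strap is a steel bar 26 mm wide, 14 mm thick (jig z = 60 to 74 with the lever up), from its heel 28 mm behind the stud axis to a rounded nose 107 mm in front.
- foot: Sprung rubber foot under the strap, 22 mm in diameter, 10 mm high; origin: centre of its underside, at jig z = 39 to 40 while the lever is up (about 4 mm above the slab).
- lever (a joint): Cam lever angle, rad. Its level pin crosses the stud axis at jig z = 90, square to the strap. 0: up, rising 1.31 rad above level and leaning to the heel side, away from the nose; grows as it is pushed over that way and down (elevation = 1.31 - value). 1.25: end stop, fully down, almost level. Starts at 0 to 0.12. About 5 N at the tip moves it; stays where left. Lowers the strap 6 mm.
- lever_tip (a point): End of the cam lever on its centre line, 95 mm from the lever's pin. The black round handle is 14 mm thick over the outer 50 mm.
- offcut: Bystander: small loose bark piece, 50 x 70 x 18 mm, beyond the plate's left far corner; origin under its centre.
- dish: Bystander: open glass dish, 90 mm in diameter, 14 mm high, right of the plate; origin under its centre.
- vial: Bystander: small capped vial, 26 mm in diameter, 48 mm high, beside the plate's right near corner; origin under its centre.
- tweezers: Bystander: steel tweezers, 140 mm long, 8 mm high, lying beyond the plate; origin under the middle.
- scalpel: Bystander: steel scalpel, 140 mm long, 5 mm high, lying beyond the tweezers; origin under the middle.
- beaker: Bystander: glass beaker, 68 mm in diameter, 85 mm high, at the left of the bench; origin under its centre.
- brush: Bystander: brush lying at the left of the bench; origin under its middle.
Things that resemble listed ones, but are neither listed nor needed, are in the scene too. What is shaped like the part that bears sample_mid but red is not meant.

How it is judged:
By the outcome, as a careful person would: the job done as asked, in the order asked, and still so for the second after the job is handed in, with the robot touching nothing.
It also fails if it takes over 64 s, if anything falls off the work surface, if the arm or the gripper's body presses on something with over 40 N, if the wrist force passes 120 N, or if a joint passes its speed limit or range.

ROBOT

A 6-joint arm with a two-finger parallel gripper is mounted at the origin on the work surface. World frame = base frame: x ahead of the robot, y to its left, z up, the work surface at z = 0. Lengths are in m, angles in rad, forces in N, time in s.
With the tool pointing down it reaches from about 0.3 to 0.875 m from the base axis. Payload 6.4 kg.
Tool frame: the origin (TCP) lies on the centre line of the jaws, within the pads' length; the fingertips stand 17 mm ahead of it and the grasp point (between the pads) lies 2 mm behind it; z points along the fingers, x is the direction in which the jaws open and shut, and the axes are right-handed (so a half turn about z gives the same grasp; the last joint's range is limited). The gripper opens to 85 mm and grips with 20 to 120 N. Pads are 22 mm wide; open, the fingers measure 114 mm over their backs; the gripper's body (76 mm by 85 mm) begins 54 mm behind the grasp point. The pads swing forward as they close: fully open they stand 13 mm farther back than shut.
Start: joints at [1.016, 0.181, 1.607, -0, 1.354, -0.206], TCP at [0.197, 0.54, 0.248] pointing down, gripper open.
Joint ranges: [-2.99, 2.99], [-0.89, 2.07], [0.3, 2.58], [-1.14, 4.28], [0, 2.63], [-3.12, 3.12]. Speed limits (rad/s): [2.57, 2.57, 3.01, 3.14, 3.14, 3.14].

INTERFACE

Orientations are given as a unit quaternion [w, x, y, z].
In Python, from bench import ctrl gives the robot as it stands.
- The arm moves only by the tool servo_tool, never from a script. Its argument "increments" is text: rows parted by semicolons, each of 5 numbers parted by spaces: the shift along the tool's x, y, z in cm, then the turn about the tool's z in rad, then the opening, from 0 (shut) to 1 (fully open). In form: dx dy dz yaw gripper; .... A call has 1 to 10 rows; each row shifts and turns the commanded pose from where the row before left it, along the tool's axes as they then stand; what a row does not reach is not made up. A row lasts 1/8 s, in which the tool goes at most 62.5 mm and 10.7 degrees, less where a joint would pass 70% of its speed; a pose out of reach is approached as far as the arm can. A call is refused whole if a number of a shift passes 6.25 or a number of a turn 0.188, either way. A call with a gripper value outside its range is refused whole. The fingers move at their own pace and stop on an object; the grip force is fixed at half the most. Time passes only in rows, so rows that do not move let the fingers close. It gives the time, the measured TCP pose, the force and the opening at its end, in the units of the state.
- ctrl.get_obs(): the state, without advancing time (a new reading comes with each control period).
- ctrl.camera(name): name is "side" or "top" or "wrist"; returns (picture, depth): 400x640x3 uint8, red, green, blue; 400x640 float32, m along the optical axis (not along the pixel's ray), 0 where there is no reading.
- ctrl.camera_params(name): a dict with "mtx" (3x3 intrinsics, pixels), "position" and "attitude" of the camera in the world; the wrist camera has in their place "tool_from_camera" (4x4, takes a point from camera to tool coordinates, whose origin is the TCP and whose axes are the tool frame's). Camera axes: x right, y down, z forward; pixel columns grow to the right and rows downward; lengths in m; the calibration is good to about 2 mm. The wrist camera is an equidistant fisheye: a pixel r from the principal point sees the ray r / f radians off the axis. A picture is of the moment at which its call begins: read the wrist's pose just before it. camera_params takes no time and is no camera call.
- ctrl.hand_in(): hands the job in, once; it reports no verdict.
The state is a dict: "time_s": time; "q": joint angles; "dq": joint speeds; "joint_efforts": joint torques, N m; "eef_pos": TCP position; "eef_rot": TCP orientation; "wrist_force": force on the tool from outside, world axes, zero at the start; "torque": the same for the moment, N m; "opening": opening from 0.0 (shut) to 1.0 (fully open).
Only numpy, scipy, OpenCV 4.12 (cv2) and the standard library are available. Lean on these libraries where they do the work, as an engineer would, in place of code of your own. Each camera call takes 0.05 s, during which the arm holds its last target.

## Working session

There is one attempt and no reset: what is moved stays moved. The work goes in short steps, Python scripts to look and compute and a tool call to move; the robot and the scene stay as the last step left them, time stands still between calls to the robot, and variables do not carry over. Pictures are saved under pics/ and viewed, and the job is handed in when it is done.

Besides the shell and the picture viewer there is one more tool, called after "Call:" in YAML: its name, and indented under it one key for each argument. servo_tool: Moves the arm, as the interface text tells. Its arguments: {"type":"object","properties":{"increments":{"type":"string"}},"required":["increments"]}

```bash
ls; mkdir -p pics
cat > h.py <<'E'
import numpy as np, cv2
from bench import ctrl
from scipy.spatial.transform import Rotation as R
def rot(q): return R.from_quat([q[1],q[2],q[3],q[0]]).as_matrix()
def cam(name):
    p=ctrl.camera_params(name); im,d=ctrl.camera(name)
    return p,im,d
def world(p,d,u,v):
    K=np.array(p['mtx']); z=d[v,u]
    c=np.stack([(u-K[0,2])/K[0,0]*z,(v-K[1,2])/K[1,1]*z,z],-1)
    A=np.array(p['attitude']); A=rot(A) if A.size==4 else A
    return c@A.T+np.array(p['position'])
E
python3 - <<'E'
from h import *
for n in ("top","side"):
    p,im,d=cam(n); print(p); cv2.imwrite(f"pics/{n}0.png",im[...,::-1]); np.savez(f"{n}0.npz",im=im,d=d)
print(ctrl.get_obs())
E
```

```text
pics
{'mtx': array([[516.56206572,   0.        , 318.89793285],
       [  0.        , 516.56206572, 196.04237655],
       [  0.        ,   0.        ,   1.        ]]), 'position': array([0.33444598, 0.09554139, 1.28978646]), 'attitude': array([-0.04946644,  0.7093029 , -0.70120121,  0.05252938])}
{'mtx': array([[361.10302633,   0.        , 321.80456825],
       [  0.        , 361.10302633, 202.16159953],
       [  0.        ,   0.        ,   1.        ]]), 'position': array([ 0.09413823, -0.39851743,  0.86315676]), 'attitude': array([-0.32507406,  0.87323957, -0.34357414,  0.11720205])}
{'time_s': 0.1, 'q': array([ 1.01570951e+00,  1.81475749e-01,  1.60792211e+00, -6.36079999e-06,
        1.35380370e+00, -2.06311859e-01]), 'dq': array([-0.00028432, -0.00065182, -0.00084175,  0.00026381, -0.00062005,
       -0.00042924]), 'joint_efforts': array([ 3.94544450e-04, -4.45874190e+01, -3.52240705e+01, -2.91993283e-04,
        4.22577490e-03,  2.82896927e-06]), 'eef_pos': array([0.19623833, 0.53996767, 0.24746235]), 'eef_rot': array([ 3.19600086e-04,  8.19067952e-01,  5.73695950e-01, -7.38244592e-04]), 'wrist_force': array([ 0.77680821,  0.25294455, -0.83198851]), 'torque': array([ 0.01130694, -0.01469604,  0.04189634]), 'opening': 0.9948848331481777}
```

View pics/top0.png

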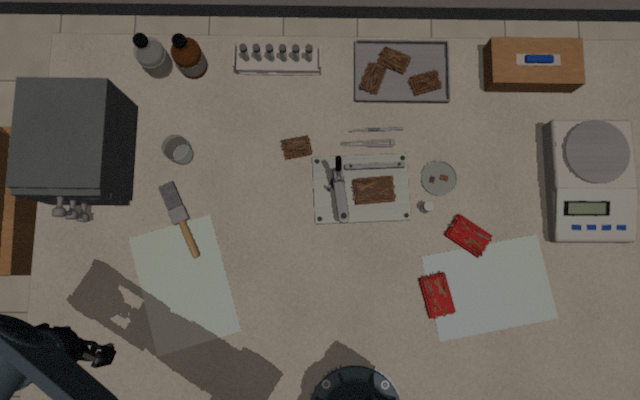

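View pics/side0.png

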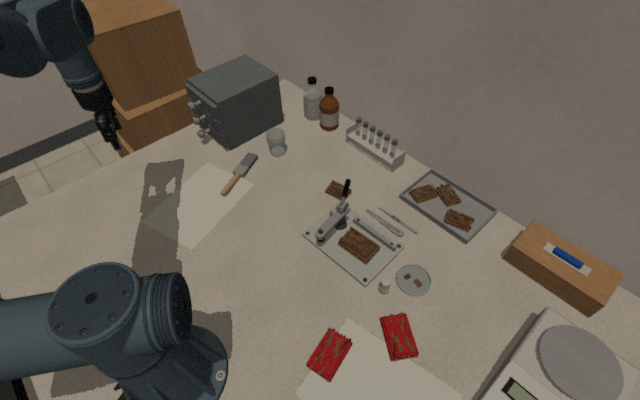

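The top view shows the jig at cols 313–410, rows 153–223, with the strap at about (340,200), the slab at (374,190) and the lever tip at (338,163). I'll zoom in and fit the plate.

Run:
```python
from h import *
z=np.load("top0.npz"); im,d=z['im'],z['d']
p=ctrl.camera_params("top")
c=im[120:240,270:470]; cv2.imwrite("pics/topz.png",cv2.resize(c,(800,480),interpolation=cv2.INTER_CUBIC)[...,::-1])
v,u=np.mgrid[0:400,0:640]
W=world(p,d,u,v); np.save("W.npy",W)
for uv in [(450,300),(360,240),(322,180),(360,215),(374,190),(340,205),(375,165),(338,160),(425,206),(439,170)]: print(uv,W[uv[1],uv[0]].round(4))
# plate mask by height
h=W[...,2]; roi=np.zeros_like(h,bool); roi[140:235,300:420]=1
m=(roi&(h>0.006)&(d>0)).astype(np.uint8)
n,l,s,_=cv2.connectedComponentsWithStats(m)
k=1+s[1:,4].argmax(); print(s[k])
pts=W[(l==k)&(h<0.02)][:,:2]
r=cv2.minAreaRect((pts*1000).astype(np.float32)); print(r, cv2.boxPoints(r))
```

```text
(450, 300) [ 0.2693 -0.2272  0.0252]
(360, 240) [ 0.4122 -0.0124  0.0034]
(322, 180) [0.5609 0.0837 0.0128]
(360, 215) [ 0.4739 -0.0118  0.0112]
(374, 190) [ 0.5333 -0.0441  0.0366]
(340, 205) [0.4902 0.041  0.0749]
(375, 165) [ 0.5974 -0.0476  0.0295]
(338, 160) [0.5767 0.0505 0.1777]
(425, 206) [ 0.4937 -0.1664  0.0479]
(439, 170) [ 0.5922 -0.2135  0.0017]
[ 312  154   99   71 6376]
((542.6038208007812, -14.937576293945312), (173.04544067382812, 243.96746826171875), 2.9054720401763916) [[ 450.00916  102.50366]
 [ 462.3755  -141.15019]
 [ 635.1985  -132.37881]
 [ 622.83215  111.27504]]
```

View pics/topz.png

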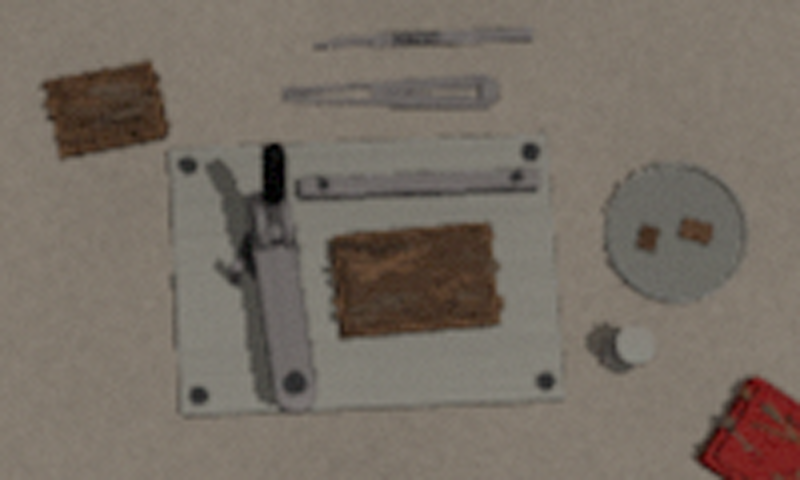

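```bash
cat >> h.py <<'E'
A0=np.radians(2.905); J0=np.array([0.5426,-0.0149])
RJ=np.array([[np.cos(A0),-np.sin(A0)],[np.sin(A0),np.cos(A0)]])
def tojig(P): # world m -> jig mm
    P=np.asarray(P,float); q=(P[...,:2]-J0)@RJ
    return np.concatenate([q*1000,P[...,2:]*1000],-1)
def toworld(j):
    j=np.asarray(j,float)/1000; w=j[...,:2]@RJ.T+J0
    return np.concatenate([w,j[...,2:]],-1)
E
cat > meas.py <<'E'
from h import *
def meas(im,d,p):
    v,u=np.mgrid[0:400,0:640]; W=world(p,d,u,v); J=tojig(W)
    z=J[...,2]; ins=(abs(J[...,0])<110)&(abs(J[...,1])<140)&(d>0)
    def rect(m,n):
        m=m.astype(np.uint8); k,l,s,_=cv2.connectedComponentsWithStats(m)
        if k<2: print(n,'none');return
        i=1+s[1:,4].argmax(); q=J[l==i]
        r=cv2.minAreaRect(q[:,:2].astype(np.float32)); print(n,s[i,4],np.round(r[0],1),np.round(r[1],1),round(r[2],2),'z',np.median(q[:,2]).round(1)); print(np.round(cv2.boxPoints(r),1).tolist())
    hsv=cv2.cvtColor(im,cv2.COLOR_RGB2HSV)
    brown=(hsv[...,1]>70)&(hsv[...,2]>25)
    rect(ins&brown&(z>28)&(z<48),'slab')
    rect(ins&(z>22)&(z<36)&~brown&(J[...,0]>35)&(J[...,1]<45),'stop')
    rect(ins&(z>57)&(z<82),'strap')
    q=J[ins&(z>85)]; 
    if len(q): i=q[:,2].argmax(); print('lever n',len(q),'top',q[i].round(1)); 
    for a in range(85,200,12):
        s=q[(q[:,2]>=a)&(q[:,2]<a+12)]
        if len(s): print(a,len(s),s.mean(0).round(1))
E
python3 - <<'E'
from meas import *
for n in("top","side"):
    z=np.load(n+"0.npz"); print('==',n); meas(z['im'],z['d'],ctrl.camera_params(n))
E
```

```text
== top
slab 961 [ -8.7 -28.7] [ 64.5 101.7] 3.08 z 35.7
[[-43.599998474121094, 20.299999237060547], [-38.20000076293945, -81.19999694824219], [26.200000762939453, -77.69999694824219], [20.799999237060547, 23.799999237060547]]
stop 318 [ 52.2 -33.2] [ 14.3 150.1] 0.4 z 29.6
[[44.5, 41.79999923706055], [45.599998474121094, -108.30000305175781], [59.900001525878906, -108.19999694824219], [58.900001525878906, 41.900001525878906]]
strap 474 [-25.9  57.8] [133.2  26.4] 5.73 z 74.3
[[-93.5, 64.30000305175781], [-90.80000305175781, 38.0], [41.79999923706055, 51.29999923706055], [39.099998474121094, 77.5999984741211]]
lever n 202 top [ 40.1  61.6 185.4]
85 20 [10.1 64.2 92.2]
97 65 [ 16.3  62.9 103.8]
109 21 [ 18.2  62.8 112.3]
121 9 [ 20.9  63.  126.6]
133 13 [ 24.3  63.9 140.5]
145 16 [ 27.4  63.9 150.9]
157 20 [ 31.8  64.1 163. ]
169 30 [ 39.6  64.3 176.6]
181 8 [ 39.8  65.6 182.5]
== side
slab 680 [-10.3 -30.7] [ 65. 102.] 2.38 z 35.0
[[-44.900001525878906, 18.899999618530273], [-40.70000076293945, -83.0], [24.299999237060547, -80.30000305175781], [20.0, 21.600000381469727]]
stop 247 [ 51.2 -35.8] [148.4  16.5] 89.54 z 28.9
[[42.29999923706055, -109.9000015258789], [58.79999923706055, -110.0999984741211], [60.0, 38.400001525878906], [43.599998474121094, 38.5]]
strap 387 [-28.2  63. ] [133.4  41.5] 5.81 z 72.6
[[-96.5999984741211, 76.9000015258789], [-92.4000015258789, 35.599998474121094], [40.29999923706055, 49.099998474121094], [36.099998474121094, 90.4000015258789]]
lever n 210 top [ 38.4  62.6 179.9]
85 30 [13.8 54.8 91.2]
97 63 [ 13.6  58.6 102.4]
109 16 [ 17.7  58.3 115.6]
121 12 [ 21.2  59.1 126.9]
133 18 [ 24.4  58.7 138.9]
145 22 [ 28.   59.4 150.5]
157 21 [ 32.   59.8 163.2]
169 28 [ 37.5  61.5 174.9]
```

Call:
servo_tool:
  increments: "0 0 0 -0.133 0.5;0 0 0 -0.133 0.5;0 0 0 -0.134 0.5;0 0 0 0 0.5"

```text
time_s: 0.6
eef_pos: [0.1963, 0.5401, 0.2478]
eef_rot: [0.0, 0.689, 0.725, -0.0]
wrist_force: [0.4, -0.7, -1.0]
opening: 0.502
```

```bash
cat > st.py <<'E'
from h import *
import sys
o=ctrl.get_obs(); Rm=rot(o['eef_rot']); P=o['eef_pos']
print('t',round(o['time_s'],2),'TCP jig',tojig(P).round(1),'toolx ang-jigy(rad)',round(np.arctan2(Rm[1,0],Rm[0,0])-A0-np.pi/2,4),'Fjig',(RJ.T@o['wrist_force'][:2]).round(1),o['wrist_force'][2].round(1),'open',round(o['opening'],3),'z axis',Rm[:,2].round(3))
if len(sys.argv)>3:
    t=toworld(np.array([float(a) for a in sys.argv[1:4]])); dl=Rm.T@(t-P); print('tool delta cm',(dl*100).round(2))
E
python3 st.py -75 -30 200
```

```text
t 0.6 TCP jig [-317.7  571.9  247.8] toolx ang-jigy(rad) -0.0007 Fjig [ 0.4 -0.7] -1.0 open 0.502 z axis [-0.    -0.001 -1.   ]
tool delta cm [-60.17  24.31   4.81]
```

Call:
servo_tool:
  increments: "-4 1.6 0.3 0 0.5;-4 1.6 0.3 0 0.5;-4 1.6 0.3 0 0.5;-4 1.6 0.3 0 0.5;-4 1.6 0.3 0 0.5;-4 1.6 0.3 0 0.5;-4 1.6 0.3 0 0.5;-4 1.6 0.3 0 0.5"

```text
time_s: 1.6
eef_pos: [0.341, 0.2261, 0.2242]
eef_rot: [0.0, 0.69, 0.724, 0.0]
wrist_force: [0.1, 0.0, -0.0]
opening: 0.501
```

Call:
servo_tool:
  increments: "-4 1.6 0.3 0 0.5;-4 1.6 0.3 0 0.5;-4 1.6 0.3 0 0.5;-4 1.6 0.3 0 0.5;-4 1.6 0.3 0 0.5;-4 1.6 0.3 0 0.5;-4 1.6 0.3 0 0.5;0 0 0 0 0.5"

```text
time_s: 2.6
eef_pos: [0.4676, -0.0489, 0.2031]
eef_rot: [0.0, 0.691, 0.723, -0.0]
wrist_force: [-0.5, 0.0, -0.8]
opening: 0.499
```

```bash
python3 st.py -75 -29 100
```

```text
t 2.6 TCP jig [-76.6 -30.1 203.1] toolx ang-jigy(rad) -0.0059 Fjig [-0.5  0.1] -0.8 open 0.499 z axis [-0. -0. -1.]
tool delta cm [ 0.12  0.16 10.31]
```

Call:
servo_tool:
  increments: "0 0 4 0.006 0.5;0.1 0 4 0 0.5;0 0 4 0 0.5;0 0 2.8 0 0.5;0 0 1 0 0.5;0 0 0 0 0.5"

```text
time_s: 3.35
eef_pos: [0.4666, -0.045, 0.0453]
eef_rot: [-0.0, 0.691, 0.723, -0.0]
wrist_force: [0.4, -0.9, 0.8]
opening: 0.506
```

```bash
python3 st.py
python3 - <<'E'
from h import *
p,im,d=cam("side"); cv2.imwrite("pics/s1.png",cv2.resize(im[180:300,280:440],(800,600))[...,::-1])
E
```

```text
t 3.35 TCP jig [-77.4 -26.2  45.3] toolx ang-jigy(rad) -0.0059 Fjig [ 0.4 -0.9] 0.8 open 0.506 z axis [-0.001  0.    -1.   ]
```

View pics/s1.png

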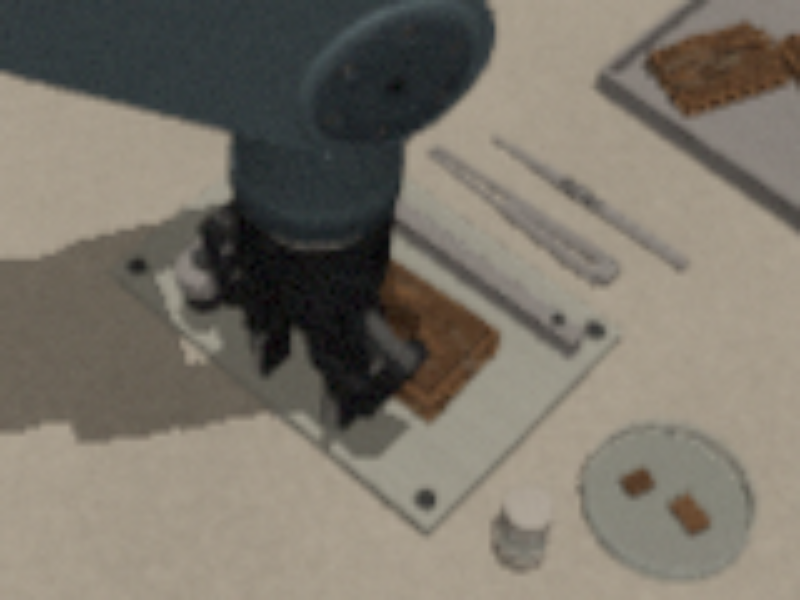

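Run:
```python
from h import *
print(ctrl.camera_params("wrist"))
P=ctrl.get_obs()
p=ctrl.camera_params("wrist");im,d=ctrl.camera("wrist"); cv2.imwrite("pics/w1.png",im[...,::-1])
```

```text
{'mtx': array([[309.70691629,   0.        , 324.03367375],
       [  0.        , 309.70691629, 201.34009572],
       [  0.        ,   0.        ,   1.        ]]), 'tool_from_camera': array([[ 9.99999899e-01, -4.49636021e-04, -4.62373835e-07,
         1.50126080e-03],
       [ 4.30277991e-04,  9.56647738e-01,  2.91247180e-01,
        -7.39403329e-02],
       [-1.30512895e-04, -2.91247151e-01,  9.56647835e-01,
        -1.26245303e-01],
       [ 0.00000000e+00,  0.00000000e+00,  0.00000000e+00,
         1.00000000e+00]])}
```

View pics/w1.png

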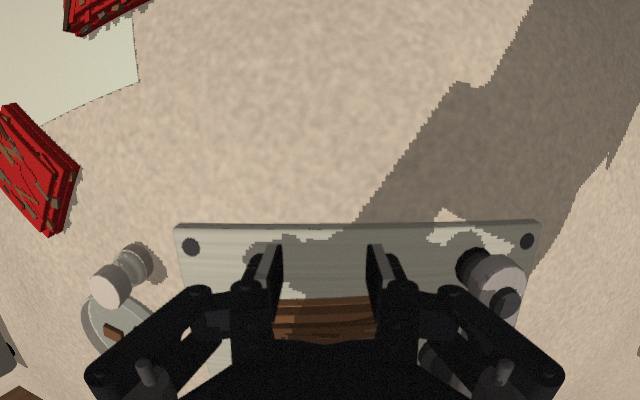

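Call:
servo_tool:
  increments: "-0.1 0 0.6 -0.01 0.5;0 0 0.6 0 0.5;0 0 0 0 0.5;0 0 0 0 0.5"

```text
time_s: 3.95
eef_pos: [0.4669, -0.0466, 0.0333]
eef_rot: [-0.0, 0.687, 0.726, -0.0]
wrist_force: [-0.3, 0.1, 0.1]
opening: 0.504
```

```bash
python3 st.py
```

```text
t 3.95 TCP jig [-77.2 -27.8  33.3] toolx ang-jigy(rad) 0.0044 Fjig [-0.3  0.1] 0.1 open 0.504 z axis [-0.  0. -1.]
```

Call:
servo_tool:
  increments: "0 0.8 0 0 0.5;0 0.6 0 -0.004 0.5;0 0.6 0 0 0.5;0 0.6 0 0 0.5;0 0.5 0 0 0.5;0 0.5 0 0 0.5;0 0.4 0 0 0.5;0 0 0 0 0.5"

```text
time_s: 4.95
eef_pos: [0.5073, -0.0443, 0.0333]
eef_rot: [0.0, 0.686, 0.728, 0.0]
wrist_force: [0.8, -0.4, 0.4]
opening: 0.502
```

```bash
python3 st.py
```

```text
t 4.95 TCP jig [-36.7 -27.6  33.3] toolx ang-jigy(rad) 0.0085 Fjig [ 0.8 -0.5] 0.4 open 0.502 z axis [ 0.001 -0.    -1.   ]
```

Call:
servo_tool:
  increments: "0 0.3 0 0.008 0.5;0 0.2 0 0 0.5;0 0.1 0 0 0.5;0 0.1 0 0 0.5;0 0 0 0 0.5"

```text
time_s: 5.58
eef_pos: [0.5139, -0.0439, 0.0333]
eef_rot: [0.0, 0.689, 0.725, 0.0]
wrist_force: [-0.9, -0.4, -0.2]
opening: 0.498
```

```bash
python3 st.py;python3 - <<'E'
from meas import *
for n in("top","side"):
    p,im,d=cam(n); meas(im,d,p); y0,x0=(120,270) if n=="top" else (180,280)
    cv2.imwrite(f"pics/{n}2.png",cv2.resize(im[y0:y0+120,x0:x0+160],(800,600))[...,::-1])
E
```

```text
t 5.58 TCP jig [-30.1 -27.5  33.3] toolx ang-jigy(rad) 0.0005 Fjig [-0.9 -0.3] -0.2 open 0.498 z axis [ 0. -0. -1.]
slab 13 [36.3 17.2] [ 4.7 18. ] 68.99 z 36.5
[[27.100000381469727, 18.200000762939453], [43.900001525878906, 11.800000190734863], [45.599998474121094, 16.200000762939453], [28.799999237060547, 22.600000381469727]]
stop 68 [51.3 24.6] [35.  12.4] 89.65 z 29.7
[[45.0, 7.099999904632568], [57.400001525878906, 7.0], [57.599998474121094, 42.0], [45.29999923706055, 42.099998474121094]]
strap 419 [-25.9  58. ] [132.3  26.1] 5.73 z 73.9
[[-93.0999984741211, 64.30000305175781], [-90.5, 38.400001525878906], [41.20000076293945, 51.599998474121094], [38.599998474121094, 77.5999984741211]]
lever n 4319 top [-106.5   63.2  472.3]
85 28 [-6.7 47.3 92. ]
97 70 [ 15.5  62.3 103.9]
109 37 [ -7.3  48.3 116.1]
121 23 [-10.3  44.7 124.3]
133 13 [ 23.9  63.3 139.5]
145 36 [-15.9  27.5 152.2]
157 39 [-19.9  21.6 163.4]
169 52 [ -1.   35.5 175.4]
181 31 [-26.7  15.2 185.2]
193 1 [-69.  -26.3 201.8]
slab 131 [ 11.8 -55.2] [64.3 53.8] 0.95 z 33.9
[[-20.799999237060547, -28.799999237060547], [-19.899999618530273, -82.5999984741211], [44.400001525878906, -81.5], [43.5, -27.700000762939453]]
stop 135 [ 51.2 -62.8] [92.6 13.9] 88.72 z 29.2
[[43.20000076293945, -108.9000015258789], [57.099998474121094, -109.19999694824219], [59.20000076293945, -16.700000762939453], [45.29999923706055, -16.399999618530273]]
strap 264 [-42.2  57.3] [104.8  34.3] 16.4 z 73.0
[[-97.4000015258789, 59.0], [-87.69999694824219, 26.100000381469727], [12.899999618530273, 55.70000076293945], [3.200000047683716, 88.5999984741211]]
lever n 4374 top [-109.5   62.8  469.5]
85 97 [-33.9 -16.2  91.2]
97 83 [-32.1 -10.1 102.9]
109 145 [-37.8 -41.3 116.3]
121 72 [-35.4 -52.3 124.5]
133 20 [-34.7 -63.7 137.5]
145 79 [-53.5 -47.  151.5]
157 89 [-54.8 -45.1 163.1]
169 98 [-54.3 -45.  175.2]
181 150 [-53.  -44.7 187.7]
193 13 [-57.1 -45.2 200.4]
```

View pics/side2.png

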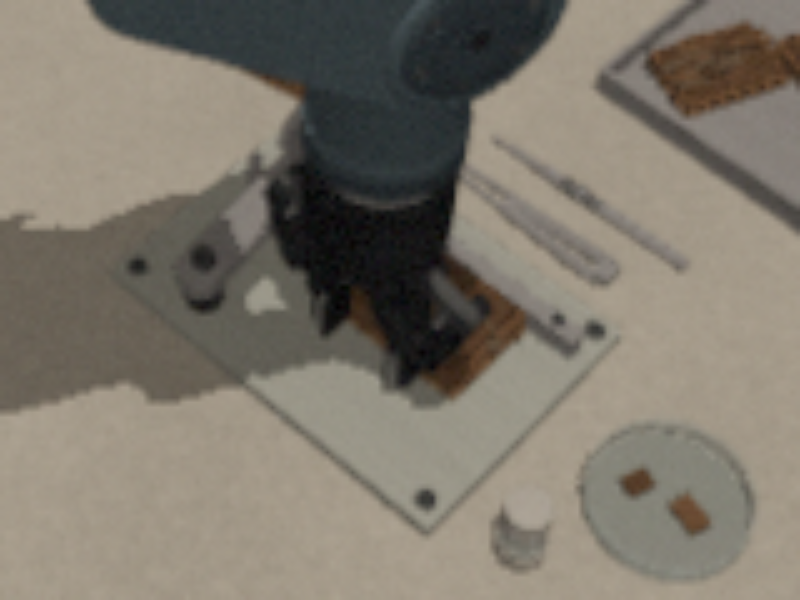

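The slab is nearly flush: its far edge is at x≈44 and the stop front measures about 45 to 47. I'll creep forward until the wrist force rises.

Call:
servo_tool:
  increments: "0 0.1 0 0 0.5;0 0.1 0 0 0.5;0 0 0 0 0.5"

```text
time_s: 6.05
eef_pos: [0.5151, -0.0437, 0.0332]
eef_rot: [-0.001, 0.689, 0.725, -0.001]
wrist_force: [-5.0, 0.0, 4.1]
opening: 0.498
```

Call:
servo_tool:
  increments: "0 0.1 0 0 0.5;0 0.05 0 0 0.5;0 0 0 0 0.5"

```text
time_s: 6.42
eef_pos: [0.5151, -0.0436, 0.0329]
eef_rot: [-0.002, 0.689, 0.725, -0.002]
wrist_force: [-10.5, -1.5, 8.5]
opening: 0.5
```

Call:
servo_tool:
  increments: "0 0.1 0 0 0.5;0 0 0 0 0.5;0 -0.3 0 0 0.5;0 -0.6 0 0 0.5;0 -1.5 0 0 0.5;0 -2 0 0 0.5;0 -2.5 -3 0 0.5;0 -2 -5 0 0.2;0 -1.5 -5 0 0;0 0 0 0 0"

```text
time_s: 7.68
eef_pos: [0.4168, -0.05, 0.1675]
eef_rot: [0.005, 0.689, 0.725, 0.002]
wrist_force: [-0.3, 0.1, -0.5]
opening: 0.003
```

```bash
python3 st.py -75 110 170;python3 - <<'E'
from meas import *
for n in("top",):
    p,im,d=cam(n); meas(im,d,p); y0,x0=(120,270) if n=="top" else (180,280)
    cv2.imwrite(f"pics/{n}3.png",cv2.resize(im[y0:y0+120,x0:x0+160],(800,600))[...,::-1])
E
```

```text
t 7.67 TCP jig [-127.4  -28.7  167.5] toolx ang-jigy(rad) 0.0003 Fjig [-0.3  0.1] -0.5 open 0.003 z axis [ 0.009 -0.004 -1.   ]
tool delta cm [13.87  5.25 -0.26]
slab 811 [ 14.4 -28.8] [63.7 99.5] 0.75 z 36.1
[[-18.100000381469727, 20.5], [-16.799999237060547, -79.0], [46.900001525878906, -78.19999694824219], [45.599998474121094, 21.399999618530273]]
stop 287 [ 51.7 -33.1] [150.1  13.4] 89.94 z 30.4
[[44.900001525878906, -108.0999984741211], [58.29999923706055, -108.0999984741211], [58.5, 41.900001525878906], [45.099998474121094, 41.900001525878906]]
strap 469 [-26.4  57.8] [132.6  26.3] 5.71 z 73.8
[[-93.5999984741211, 64.30000305175781], [-91.0, 38.099998474121094], [40.900001525878906, 51.29999923706055], [38.29999923706055, 77.5]]
lever n 1131 top [-109.5   26.2  522.7]
85 17 [11.5 65.9 93. ]
97 70 [ 15.9  62.9 104.1]
109 19 [ 18.3  62.  113.5]
121 6 [ 20.5  62.6 125.6]
133 16 [ 24.   63.6 140. ]
145 18 [ 28.   63.6 152.1]
157 17 [ 32.2  64.5 164.1]
169 30 [ 39.2  64.6 176.6]
181 8 [ 40.9  65.  182.5]
```

View pics/top3.png

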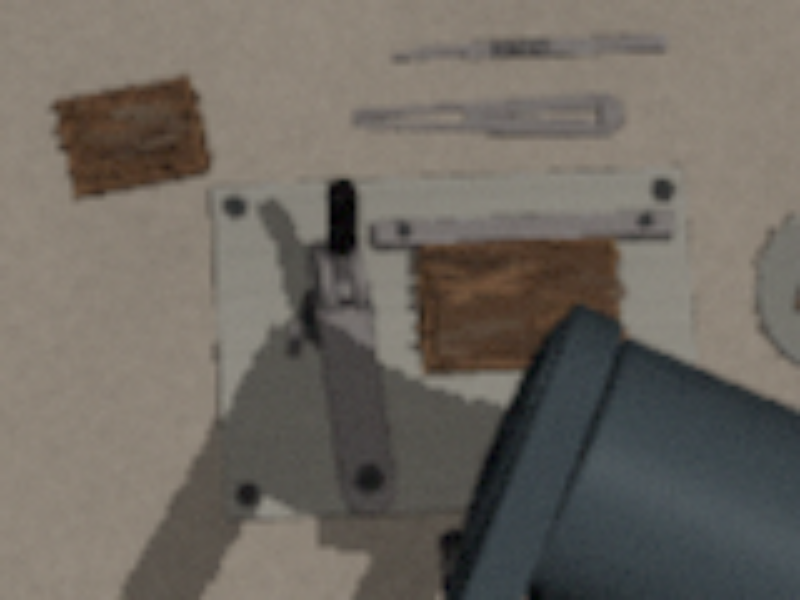

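Run:
```python
from meas import *
p,im,d=cam("top")
v,u=np.mgrid[0:400,0:640]
hsv=cv2.cvtColor(im,cv2.COLOR_RGB2HSV)
br=((hsv[...,1]>80)).astype(float)
print(im[160:176,374])
# project at z=36: saturation edge per column
K=p['mtx'];A=rot(p['attitude'])
def ray(u,v,z):
    r=A@np.array([(u-K[0,2])/K[0,0],(v-K[1,2])/K[1,1],1]); s=(z-p['position'][2])/r[2]; return p['position']+s*r
S=hsv[...,1].astype(float)
E=[]
for c in range(357,392):
    s=S[160:180,c]; i=np.argmax(s>90); f=160+i-1+(90-s[i-1])/(s[i]-s[i-1]); E.append(tojig(ray(c,f,0.036)))
E=np.array(E); print(E[::4].round(1)); k=np.polyfit(E[:,1],E[:,0],1);r=E[:,0]-np.polyval(k,E[:,1]);g=abs(r)<2; print(np.polyfit(E[g,1],E[g,0],1),g.sum())
```

```text
[[138 136 126]
 [137 134 123]
 [120 118 109]
 [111 107 102]
 [117 112 108]
 [119 112 111]
 [120 113 112]
 [106  96  92]
 [ 78  59  45]
 [ 81  59  46]
 [ 79  57  41]
 [ 76  57  40]
 [ 83  64  47]
 [ 93  70  51]
 [ 88  64  47]
 [ 85  63  47]]
[[ 44.4  10.3  36. ]
 [ 43.9   0.4  36. ]
 [ 43.8  -9.5  36. ]
 [ 45.  -19.4  36. ]
 [ 45.  -29.3  36. ]
 [ 44.7 -39.2  36. ]
 [ 44.7 -49.2  36. ]
 [ 44.2 -59.   36. ]
 [ 44.  -69.   36. ]]
[-2.95286051e-04  4.45026005e+01] 35
```

Run:
```python
import numpy as np
S=np.array([15,60.]);prev=None
for a in list(np.arange(1.6,0.01,-0.1))+[0.05,0]:
    d=np.array([-np.sin(a),-np.cos(a)]);n=np.array([np.cos(a),-np.sin(a)])
    h=14.5*abs(n[1])+11*abs(n[0]); P=S+78*d-(13+h)*n
    print(round(a,2),P.round(1), '' if prev is None else ('dx dy cm',((P-prev)[::-1]/10).round(2))); prev=P
```

```text
1.6 [-62.2  90.1] 
1.5 [-64.8  82.7] ('dx dy cm', array([-0.74, -0.26]))
1.4 [-66.8  75.5] ('dx dy cm', array([-0.72, -0.2 ]))
1.3 [-68.2  68. ] ('dx dy cm', array([-0.75, -0.13]))
1.2 [-68.8  60.2] ('dx dy cm', array([-0.78, -0.06]))
1.1 [-68.5  52.2] ('dx dy cm', array([-0.8 ,  0.02]))
1.0 [-67.5  44.1] ('dx dy cm', array([-0.81,  0.11]))
0.9 [-65.5  36. ] ('dx dy cm', array([-0.81,  0.2 ]))
0.8 [-62.6  27.9] ('dx dy cm', array([-0.8 ,  0.29]))
0.7 [-58.8  20.2] ('dx dy cm', array([-0.78,  0.38]))
0.6 [-54.   12.7] ('dx dy cm', array([-0.74,  0.47]))
0.5 [-48.4   5.7] ('dx dy cm', array([-0.7 ,  0.56]))
0.4 [-41.9  -0.6] ('dx dy cm', array([-0.64,  0.65]))
0.3 [-34.6  -6.3] ('dx dy cm', array([-0.57,  0.73]))
0.2 [-26.6 -11.1] ('dx dy cm', array([-0.48,  0.8 ]))
0.1 [-18.1 -15.1] ('dx dy cm', array([-0.39,  0.86]))
0.05 [-13.6 -16.7] ('dx dy cm', array([-0.16,  0.45]))
0 [ -9. -18.] ('dx dy cm', array([-0.13,  0.46]))
```

Call:
servo_tool:
  increments: "3 0 0 0 0;4 0 0 0 0;4 1 0 0 0;2.2 2.5 0 0 0;0 2.5 0 0 0;0 0 2 0 0;0 0 2 0 0;0 0 0 0 0"

```text
time_s: 8.78
eef_pos: [0.4653, 0.0863, 0.12]
eef_rot: [-0.003, 0.689, 0.725, -0.002]
wrist_force: [-0.4, 0.5, -0.3]
opening: 0.004
```

```bash
python3 st.py -63 100 77
```

```text
t 8.78 TCP jig [-72.1 105.  120. ] toolx ang-jigy(rad) 0.0006 Fjig [-0.4  0.5] -0.3 open 0.004 z axis [-0.007  0.001 -1.   ]
tool delta cm [-0.5   0.94  4.3 ]
```

Call:
servo_tool:
  increments: "0 0.4 2 0 0;0 0.3 1.5 0 0;0 0 0.8 0 0;-0.6 0 0 0 0;-0.6 0 0 0 0;-0.6 0 0 0 0;0 0 0 0 0"

```text
time_s: 9.65
eef_pos: [0.4759, 0.0677, 0.0808]
eef_rot: [0.0, 0.689, 0.725, 0.0]
wrist_force: [-0.3, -0.4, -0.0]
opening: 0.0
```

```bash
python3 st.py -65 83 76
python3 - <<'E'
from h import *
p,im,d=cam("side"); cv2.imwrite("pics/s4.png",cv2.resize(im[180:300,280:440],(800,600))[...,::-1])
E
```

```text
t 9.65 TCP jig [-62.4  85.9  80.8] toolx ang-jigy(rad) -0.0004 Fjig [-0.3 -0.4] -0.0 open 0.0 z axis [ 0.001 -0.    -1.   ]
tool delta cm [-0.29 -0.26  0.48]
```

View pics/s4.png

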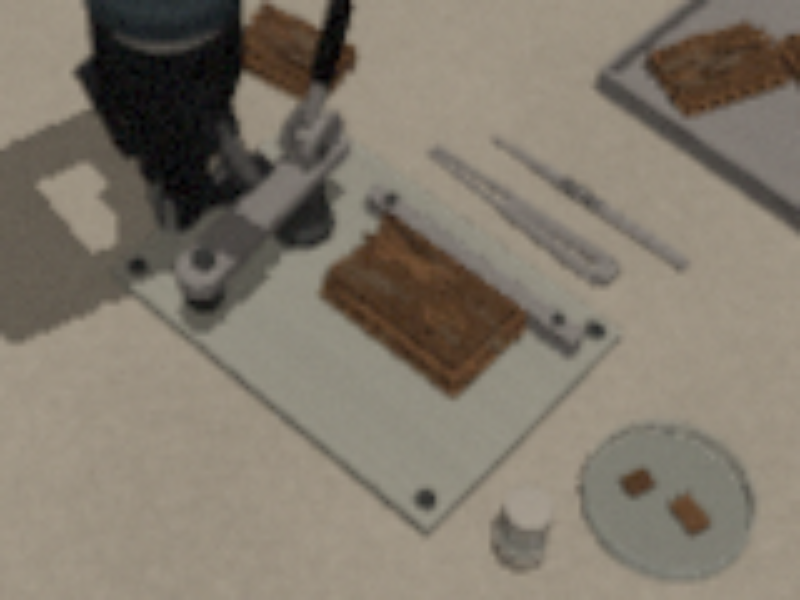

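Call:
servo_tool:
  increments: "-0.3 -0.2 0.5 0 0;-0.7 -0.2 0 0 0;-0.75 -0.15 0 0 0;-0.8 -0.05 0 0 0;-0.8 0 0 0 0;-0.8 0.1 0 0 0;-0.8 0.2 0 0 0;0 0 0 0 0"

```text
time_s: 10.7
eef_pos: [0.4753, 0.0179, 0.0753]
eef_rot: [0.0, 0.689, 0.725, -0.0]
wrist_force: [0.1, 0.1, -0.2]
opening: -0.001
```

```bash
python3 st.py -65.5 36 76
```

```text
t 10.7 TCP jig [-65.5  36.2  75.3] toolx ang-jigy(rad) -0.0003 Fjig [0.1 0.1] -0.2 open -0.001 z axis [ 0.    -0.001 -1.   ]
tool delta cm [-0.02  0.   -0.07]
```

Call:
servo_tool:
  increments: "-0.8 0.3 0 0 0;-0.8 0.4 0 0 0;-0.75 0.45 0 0 0;-0.7 0.55 0 0 0;-0.65 0.65 0 0 0;-0.55 0.75 0 0 0;-0.5 0.8 0 0 0;0 0 0 0 0"

```text
time_s: 11.7
eef_pos: [0.5174, -0.0273, 0.0754]
eef_rot: [0.001, 0.689, 0.725, 0.0]
wrist_force: [0.1, -0.8, 0.5]
opening: -0.005
```

```bash
python3 st.py -18 -15 76;  python3 - <<'E'
from h import *
p,im,d=cam("side"); cv2.imwrite("pics/s5.png",cv2.resize(im[180:300,280:440],(800,600))[...,::-1])
E
```

```text
t 11.7 TCP jig [-25.8 -11.1  75.4] toolx ang-jigy(rad) 0.0002 Fjig [ 0.1 -0.8] 0.5 open -0.005 z axis [ 0.001 -0.001 -1.   ]
tool delta cm [-0.39  0.78 -0.05]
```

View pics/s5.png

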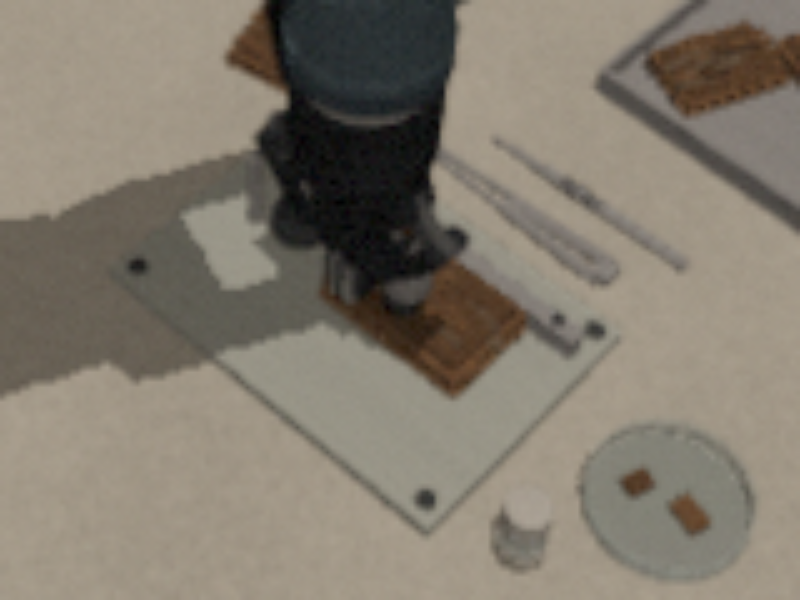

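Call:
servo_tool:
  increments: "-0.4 0.8 0 0 0;-0.2 0.4 0 0 0;0 0.2 0 0 0;0 0.1 0 0 0;0 0 0 0 0"

```text
time_s: 12.38
eef_pos: [0.5318, -0.032, 0.0754]
eef_rot: [0.0, 0.689, 0.725, 0.0]
wrist_force: [-1.0, -1.0, 0.0]
opening: 0.002
```

Call:
servo_tool:
  increments: "0 0.1 0 0 0;0 0.1 0 0 0;0 0 0 0 0"

```text
time_s: 12.75
eef_pos: [0.5335, -0.0319, 0.0753]
eef_rot: [-0.0, 0.689, 0.725, -0.0]
wrist_force: [-2.4, -1.9, 1.4]
opening: -0.0
```

```bash
python3 st.py -9 -18 76
```

```text
t 12.75 TCP jig [ -9.9 -16.5  75.3] toolx ang-jigy(rad) 0.0006 Fjig [-2.5 -1.7] 1.4 open -0.0 z axis [-0.001 -0.    -1.   ]
tool delta cm [-0.15  0.09 -0.07]
```

Call:
servo_tool:
  increments: "0 0.1 0 0 0;0 0.1 0 0 0;0 0 0 0 0"

```text
time_s: 13.12
eef_pos: [0.5339, -0.0319, 0.0752]
eef_rot: [-0.002, 0.689, 0.725, -0.002]
wrist_force: [-10.8, -2.3, 8.3]
opening: -0.0
```

Call:
servo_tool:
  increments: "0 0.1 0 0 0;0 0.05 0 0 0;0 0 0 0 0"

```text
time_s: 13.5
eef_pos: [0.5341, -0.0319, 0.0751]
eef_rot: [-0.003, 0.689, 0.725, -0.003]
wrist_force: [-14.8, -4.9, 12.7]
opening: -0.001
```

```bash
python3 st.py -9 -18 76
```

```text
t 13.5 TCP jig [ -9.4 -16.6  75.1] toolx ang-jigy(rad) 0.0011 Fjig [-15.   -4.2] 12.7 open -0.001 z axis [-0.008 -0.    -1.   ]
tool delta cm [-0.14  0.03 -0.09]
```

Call:
servo_tool:
  increments: "0 -0.4 0 0 0;0 -1 0 0 0;0 -2 -1 0 0;0 -1 -4 0 0;0 -2 -4 0 0;0 -3 -2 0 0;0 -3 0 0 0;0 0 0 0 0"

```text
time_s: 14.5
eef_pos: [0.4122, -0.0376, 0.1854]
eef_rot: [0.0, 0.689, 0.725, 0.0]
wrist_force: [0.1, -0.5, -0.6]
opening: -0.001
```

```bash
python3 st.py 15 30 172;python3 - <<'E'
from meas import *
for n in("top","side"):
    p,im,d=cam(n); meas(im,d,p); y0,x0=(120,270) if n=="top" else (180,280)
    cv2.imwrite(f"pics/{n}6.png",cv2.resize(im[y0:y0+120,x0:x0+160],(800,600))[...,::-1])
E
```

```text
t 14.5 TCP jig [-131.4  -16.1  185.4] toolx ang-jigy(rad) 0.0 Fjig [ 0.1 -0.5] -0.6 open -0.001 z axis [ 0.001 -0.    -1.   ]
tool delta cm [ 4.61 14.64  1.35]
slab 297 [ 19.9 -29.7] [101.4  52. ] 87.69 z 35.5
[[-8.100000381469727, -79.30000305175781], [43.900001525878906, -81.4000015258789], [48.0, 19.899999618530273], [-4.0, 22.0]]
stop 292 [ 52.4 -33. ] [ 14. 150.] 0.29 z 30.2
[[45.0, 41.900001525878906], [45.79999923706055, -108.0999984741211], [59.70000076293945, -108.0], [59.0, 42.0]]
strap 502 [11.1 23.2] [ 32. 133.] 2.16 z 73.7
[[-7.300000190734863, 89.0], [-2.299999952316284, -43.900001525878906], [29.600000381469727, -42.70000076293945], [24.600000381469727, 90.19999694824219]]
lever n 1057 top [-109.9   28.   538.5]
85 17 [ 6.  64.1 93.4]
97 59 [ 10.8  63.9 103.3]
109 16 [ 11.3  66.8 112.5]
121 5 [ 11.   68.6 125.7]
133 11 [ 11.1  73.3 139.6]
145 9 [ 10.6  77.5 152.7]
157 14 [ 10.   81.  163.1]
169 32 [ 12.9  88.7 177. ]
181 4 [ 12.8  86.7 181.9]
slab 519 [ 12.6 -32.8] [103.5  65.3] 89.44 z 34.7
[[-20.600000381469727, -84.19999694824219], [44.70000076293945, -84.9000015258789], [45.70000076293945, 18.700000762939453], [-19.600000381469727, 19.299999237060547]]
stop 147 [ 51.1 -35. ] [149.7  14. ] 89.0 z 29.2
[[42.79999923706055, -109.69999694824219], [56.79999923706055, -110.0], [59.400001525878906, 39.70000076293945], [45.400001525878906, 39.900001525878906]]
strap 344 [12.3  4.8] [ 26.9 105.1] 0.23 z 72.6
[[-1.399999976158142, 57.29999923706055], [-1.0, -47.70000076293945], [26.0, -47.599998474121094], [25.600000381469727, 57.400001525878906]]
lever n 329 top [-109.2   34.7  536.1]
85 23 [12.  53.4 91.7]
97 23 [ 14.5  56.4 101.9]
109 1 [ 19.2  64.1 110.4]
```

View pics/top6.png

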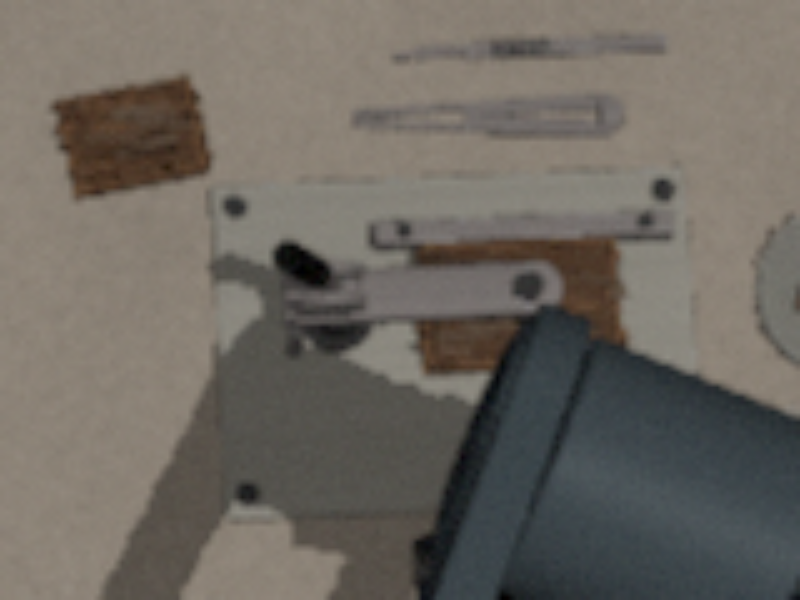

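View pics/side6.png

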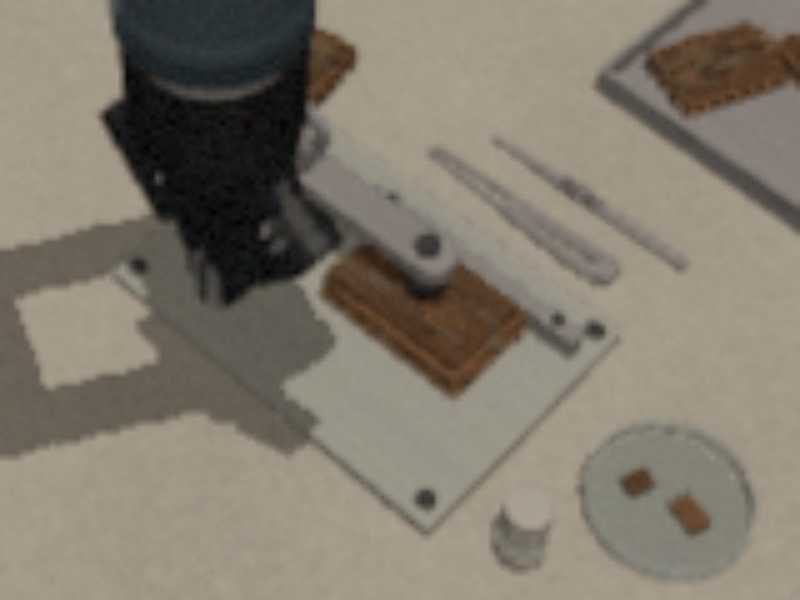

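Run:
```python
import numpy as np
prev=None
for e in list(np.arange(1.31,0.1,-0.1))+[0.06]:
    P=np.array([60+78*np.cos(e)-7*np.sin(e)-14.5,90+78*np.sin(e)+7*np.cos(e)+17])
    print(round(e,2),P.round(1), '' if prev is None else ('dx dz cm',((P-prev)/10*[1,-1]).round(2))); prev=P
```

```text
1.31 [ 58.8 184.2] 
1.21 [ 66.5 182.4] ('dx dz cm', array([0.76, 0.17]))
1.11 [ 73.9 180. ] ('dx dz cm', array([0.74, 0.25]))
1.01 [ 81.1 176.8] ('dx dz cm', array([0.71, 0.32]))
0.91 [ 87.8 172.9] ('dx dz cm', array([0.68, 0.39]))
0.81 [ 94.2 168.3] ('dx dz cm', array([0.64, 0.46]))
0.71 [100.1 163.2] ('dx dz cm', array([0.59, 0.52]))
0.61 [105.4 157.4] ('dx dz cm', array([0.53, 0.57]))
0.51 [110.2 151.2] ('dx dz cm', array([0.47, 0.62]))
0.41 [114.2 144.5] ('dx dz cm', array([0.41, 0.67]))
0.31 [117.6 137.5] ('dx dz cm', array([0.34, 0.71]))
0.21 [120.3 130.1] ('dx dz cm', array([0.27, 0.74]))
0.11 [122.3 122.5] ('dx dz cm', array([0.19, 0.76]))
0.06 [122.9 118.7] ('dx dz cm', array([0.07, 0.39]))
```

Call:
servo_tool:
  increments: "0 3 0 0 0;1 4 0 0 0;2 4 0 0 0;1.5 3.4 0 0 0;0 0 0 0 0;0 0 0 0 0"

```text
time_s: 15.35
eef_pos: [0.5546, 0.0145, 0.1844]
eef_rot: [-0.001, 0.689, 0.725, -0.0]
wrist_force: [-0.1, 0.4, 0.2]
opening: -0.001
```

```bash
python3 st.py 12.5 46 184;  python3 - <<'E'
from h import *
p,im,d=cam("side"); cv2.imwrite("pics/s7.png",cv2.resize(im[140:260,260:420],(800,600))[...,::-1])
E
```

```text
t 15.35 TCP jig [ 13.5  28.7 184.4] toolx ang-jigy(rad) 0.0011 Fjig [-0.1  0.4] 0.2 open -0.001 z axis [-0.002  0.    -1.   ]
tool delta cm [ 1.73 -0.1   0.04]
```

View pics/s7.png

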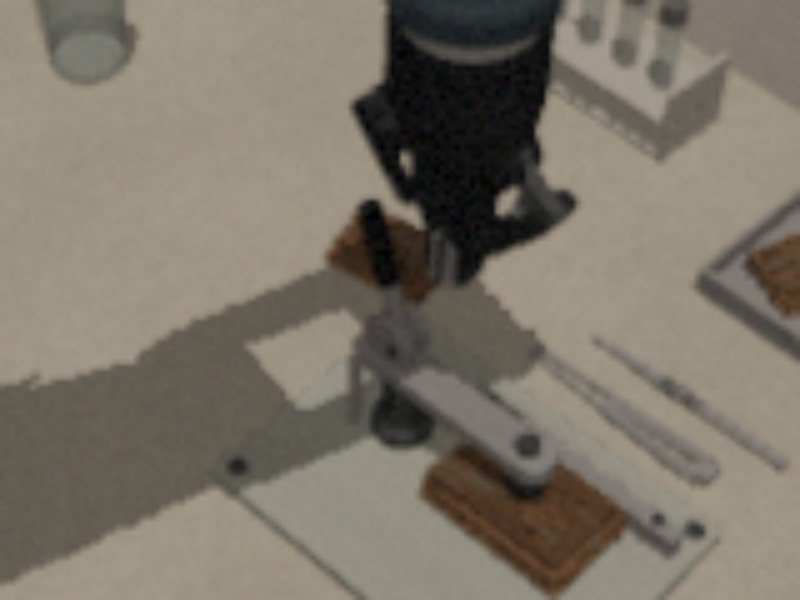

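Call:
servo_tool:
  increments: "0 0 0 0.175 0;0 0 0 0.175 0;0 0 0 0.175 0;0 0 0 0.175 0;0 0 0 0.175 0;0 0 0 0.175 0;0 0 0 0.175 0;0 0 0 0.175 0;0 0 0 0.17 0;0 0 0 0 0"

```text
time_s: 16.65
eef_pos: [0.5544, 0.0138, 0.1855]
eef_rot: [0.0, 1.0, 0.026, 0.0]
wrist_force: [0.2, -0.1, 0.3]
opening: 0.0
```

```bash
python3 st.py 12.5 52 182;  python3 - <<'E'
from h import *
print(ctrl.get_obs()['q'])
p,im,d=cam("side"); cv2.imwrite("pics/s8.png",cv2.resize(im[140:260,260:420],(800,600))[...,::-1])
E
```

```text
t 16.65 TCP jig [ 13.2  28.1 185.5] toolx ang-jigy(rad) -1.5689 Fjig [ 0.2 -0.2] 0.3 open 0.0 z axis [ 0. -0. -1.]
tool delta cm [-0.07 -2.39  0.35]
[-1.89075984e-01  2.00237162e-01  1.71781493e+00 -6.61919859e-05
  1.22337231e+00 -2.41687825e-01]
```

View pics/s8.png

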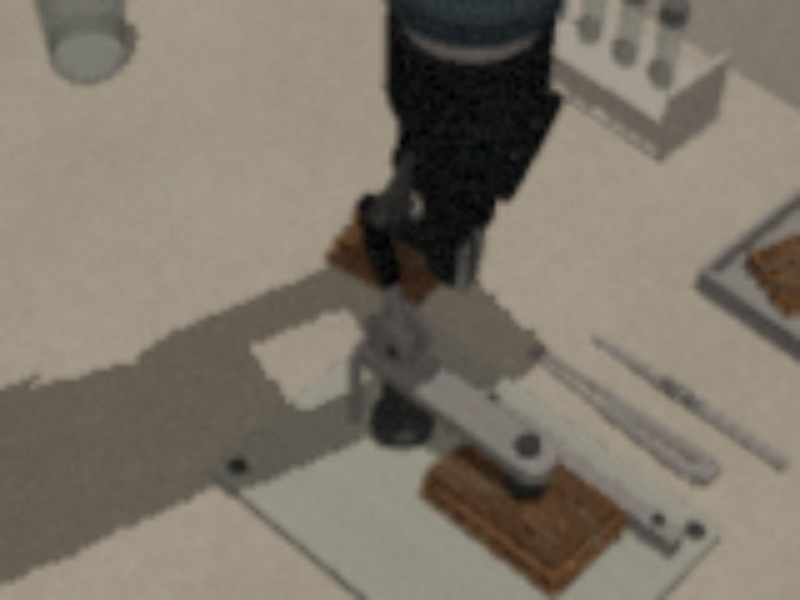

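Call:
servo_tool:
  increments: "-0.1 -1.2 0.1 0 0;0 -1.2 0 0 0;0 -0.4 0 0 0;0 -0.6 0.1 0 0;0 -0.7 0.2 0 0;0 -0.7 0.25 0 0;0 0 0 0 0"

```text
time_s: 17.58
eef_pos: [0.5517, 0.0624, 0.1789]
eef_rot: [0.0, 1.0, 0.026, 0.0]
wrist_force: [0.7, -1.9, 2.2]
opening: 0.001
```

```bash
python3 st.py 12.5 77.4 180
```

```text
t 17.57 TCP jig [ 13.   76.8 178.9] toolx ang-jigy(rad) -1.5691 Fjig [ 0.6 -2. ] 2.2 open 0.001 z axis [ 0.001 -0.    -1.   ]
tool delta cm [-0.05 -0.06 -0.11]
```

Call:
servo_tool:
  increments: "0 -0.75 0.25 0 0;0 -0.7 0.4 0 0;0 -0.65 0.45 0 0;0 -0.6 0.5 0 0;0 -0.55 0.55 0 0;0 -0.45 0.6 0 0;0 0 0 0 0"

```text
time_s: 18.45
eef_pos: [0.5491, 0.1, 0.1506]
eef_rot: [-0.001, 1.0, 0.026, -0.0]
wrist_force: [0.5, -0.6, -0.2]
opening: -0.0
```

```bash
python3 st.py 12.5 113.7 151
python3 - <<'E'
from h import *
p,im,d=cam("side"); cv2.imwrite("pics/s9.png",cv2.resize(im[140:260,260:420],(800,600))[...,::-1])
E
```

```text
t 18.45 TCP jig [ 12.3 114.4 150.6] toolx ang-jigy(rad) -1.5691 Fjig [ 0.5 -0.6] -0.2 open -0.0 z axis [-0.001  0.001 -1.   ]
tool delta cm [ 0.02  0.07 -0.04]
```

View pics/s9.png

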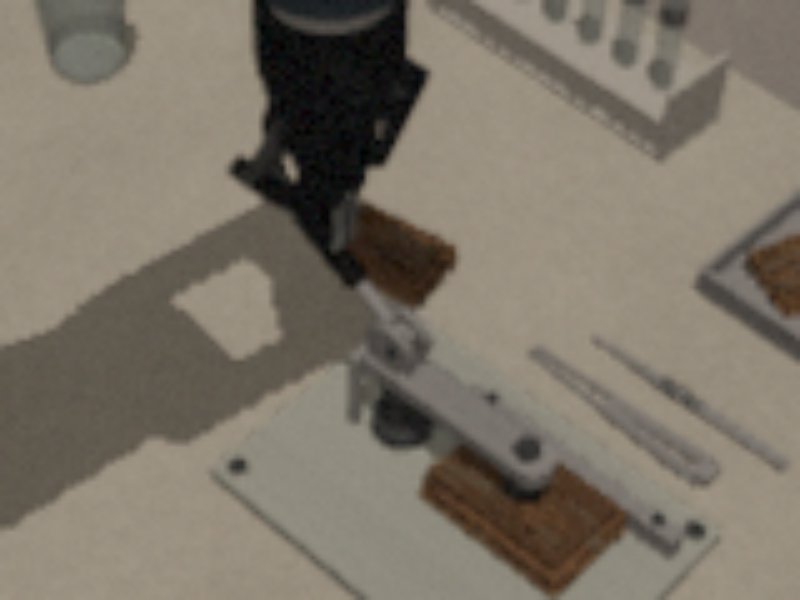

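Call:
servo_tool:
  increments: "0 -0.4 0.65 0 0;0 -0.3 0.7 0 0;0 -0.25 0.75 0 0;0 -0.15 0.6 0 0;0 0 0 0 0"

```text
time_s: 19.12
eef_pos: [0.5486, 0.1112, 0.1239]
eef_rot: [-0.001, 1.0, 0.026, -0.0]
wrist_force: [0.6, 0.5, 1.1]
opening: 0.005
```

Call:
servo_tool:
  increments: "0 0 0.2 0 0;0 0 0.15 0 0;0 0 0 0 0"

```text
time_s: 19.5
eef_pos: [0.5487, 0.111, 0.121]
eef_rot: [-0.001, 1.0, 0.026, -0.0]
wrist_force: [-0.7, 2.3, 5.5]
opening: -0.0
```

```bash
python3 st.py 12.5 126.4 118.7
```

```text
t 19.5 TCP jig [ 12.5 125.5 121. ] toolx ang-jigy(rad) -1.5696 Fjig [-0.5  2.4] 5.5 open -0.0 z axis [-0.     0.001 -1.   ]
tool delta cm [-0.   -0.09  0.23]
```

Call:
servo_tool:
  increments: "0 0 0.2 0 0;0 0 0.1 0 0;0 0 0 0 0"

```text
time_s: 19.88
eef_pos: [0.5488, 0.1112, 0.1181]
eef_rot: [-0.001, 1.0, 0.026, 0.0]
wrist_force: [-0.4, 3.4, 5.2]
opening: -0.001
```

Call:
servo_tool:
  increments: "0 0 0.1 0 0;0 0 0.1 0 0;0 0 0 0 0"

```text
time_s: 20.25
eef_pos: [0.5492, 0.1113, 0.1175]
eef_rot: [-0.001, 1.0, 0.026, 0.0]
wrist_force: [-4.1, 5.1, 14.4]
opening: -0.004
```

```bash
python3 st.py 12.5 126.4 118.7
```

```text
t 20.25 TCP jig [ 13.  125.7 117.5] toolx ang-jigy(rad) -1.5694 Fjig [-3.8  5.3] 14.4 open -0.004 z axis [ 0.001  0.002 -1.   ]
tool delta cm [-0.05 -0.07 -0.12]
```

Call:
servo_tool:
  increments: "0 0 0.1 0 0;0 0 0.05 0 0;0 0 0 0 0"

```text
time_s: 20.62
eef_pos: [0.5494, 0.1114, 0.1171]
eef_rot: [-0.001, 1.0, 0.026, 0.001]
wrist_force: [-6.9, 4.2, 23.0]
opening: 0.003
```

Call:
servo_tool:
  increments: "0 0 -0.4 0 0;0 0 -1 0 0;0 0 -3 0 0;0 0 -4 0 0;0 -3 -4 0 0;-2 -5 0 0 0;-3 -5 0 0 0;-3 -5 0 0 0;-3 -5 0 0 0;0 0 0 0 0"

```text
time_s: 21.88
eef_pos: [0.4243, 0.3367, 0.2381]
eef_rot: [-0.0, 1.0, 0.029, -0.001]
wrist_force: [0.8, -0.2, 0.4]
opening: 0.001
```

```bash
python3 st.py;python3 - <<'E'
from meas import *
for n in("top","side"):
    p,im,d=cam(n); meas(im,d,p); y0,x0=(120,270) if n=="top" else (180,280)
    cv2.imwrite(f"pics/{n}10.png",cv2.resize(im[y0:y0+120,x0:x0+160],(800,600))[...,::-1])
E
```

```text
t 21.88 TCP jig [-100.3  357.2  238.1] toolx ang-jigy(rad) -1.564 Fjig [ 0.8 -0.3] 0.4 open 0.001 z axis [-0.001  0.    -1.   ]
slab 645 [ 14.4 -30.2] [ 64.6 101. ] 0.14 z 35.6
[[-18.100000381469727, 20.200000762939453], [-17.799999237060547, -80.80000305175781], [46.79999923706055, -80.5999984741211], [46.5, 20.299999237060547]]
stop 286 [ 51.7 -33.2] [ 13.5 150.3] 0.46 z 30.6
[[44.400001525878906, 42.0], [45.599998474121094, -108.4000015258789], [59.099998474121094, -108.30000305175781], [57.900001525878906, 42.099998474121094]]
strap 495 [12.6 22.6] [ 30.9 134.3] 4.04 z 68.3
[[-7.5, 88.5999984741211], [1.899999976158142, -45.400001525878906], [32.79999923706055, -43.29999923706055], [23.299999237060547, 90.69999694824219]]
lever n 257 top [ 19.4  68.5 108.1]
85 92 [12.1 82.4 94. ]
97 165 [ 13.1  95.2 100.4]
slab 487 [ 12.3 -32.5] [ 64.7 100.5] 0.85 z 34.8
[[-20.799999237060547, 17.299999237060547], [-19.299999237060547, -83.19999694824219], [45.400001525878906, -82.19999694824219], [43.900001525878906, 18.200000762939453]]
stop 174 [ 51.7 -35.7] [148.4  14.3] 89.02 z 29.1
[[43.29999923706055, -109.80000305175781], [57.599998474121094, -110.0], [60.20000076293945, 38.400001525878906], [45.900001525878906, 38.599998474121094]]
strap 396 [11.  20.8] [ 30.9 134. ] 4.55 z 67.1
[[-9.699999809265137, 86.4000015258789], [0.8999999761581421, -47.20000076293945], [31.799999237060547, -44.70000076293945], [21.200000762939453, 88.9000015258789]]
lever n 184 top [ 17.4  58.6 103.7]
85 102 [ 9.5 79.8 92.9]
97 82 [11.8 91.5 99.3]
```

View pics/top10.png

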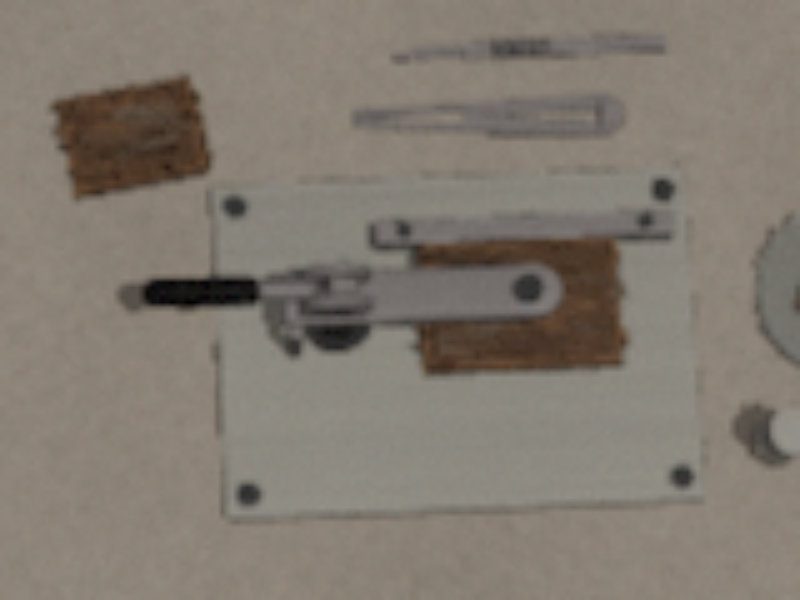

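View pics/side10.png

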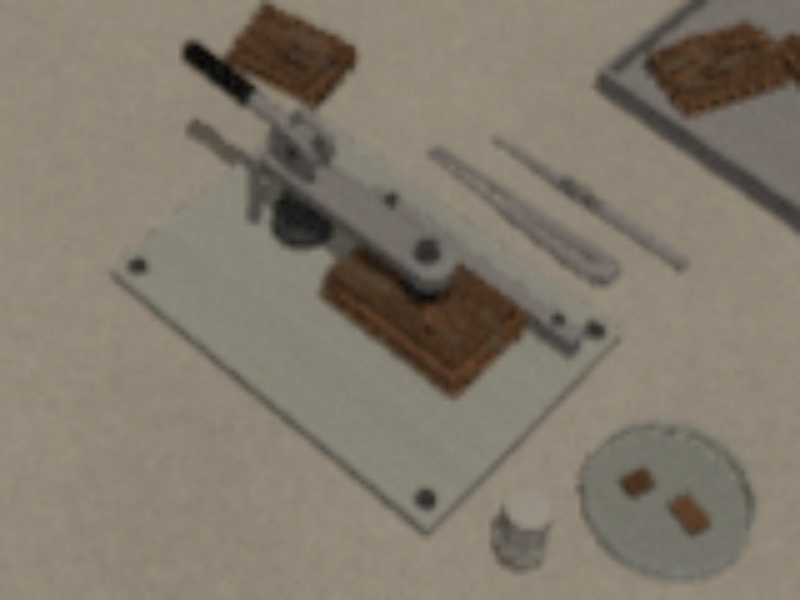

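The slab is flush, the strap is lowered (z 68) and the lever is nearly level. The strap rectangle may be skewed because it includes the stop pin, so I'll fit the strap bar on its own, as well as the lever angle.

Run:
```python
from h import *
v,u=np.mgrid[0:400,0:640]
for n in("top","side"):
    p,im,d=cam(n); J=tojig(world(p,d,u,v)); z=J[...,2]
    m=(d>0)&(z>60)&(z<76)&(J[...,1]<35)&(J[...,1]>-48)&(abs(J[...,0]-13)<25)
    q=J[m]; c=[]
    for y in range(-30,32,5):
        s=q[abs(q[:,1]-y)<2.5]; c.append((y,(np.percentile(s[:,0],4)+np.percentile(s[:,0],96))/2,s[:,2].mean()))
    c=np.array(c); print(n,'strap slope',np.polyfit(c[:,0],c[:,1],1).round(4),'z fit',np.polyfit(c[:,0],c[:,2],1).round(3))
    m=(d>0)&(z>80)&(z<125)&(J[...,1]>100)&(J[...,1]<165)&(abs(J[...,0]-13)<12)
    q=J[m]; print('lever elev slope',np.polyfit(q[:,1],q[:,2],1).round(3),'x slope',np.polyfit(q[:,1],q[:,0],1).round(3),q[:,1].max().round(1),len(q))
```

```text
top strap slope [-6.80000e-03  1.32421e+01] z fit [-2.6000e-02  6.8382e+01]
lever elev slope [6.5000e-02 9.1511e+01] x slope [9.0000e-03 1.1385e+01] 155.2 138
side strap slope [2.40000e-03 1.11113e+01] z fit [-3.3000e-02  6.6933e+01]
lever elev slope [6.0000e-02 9.0251e+01] x slope [1.0000e-03 1.0463e+01] 153.6 80
```

Run:
```python
from h import *
print(ctrl.hand_in())
```

```text
the job is handed in; nothing more can be done
None
```

The bark slab is against the back stop and clamped. I did the three steps in the order asked, and handed the job in at about 22 s of robot time.

1. **Slab:** I pushed it with the half-open fingers until it stopped moving against the back stop, at about 10 N or a little more.
2. **Strap:** I swung it with the shut fingers until it sat on its stop pin, at about 15 N.
3. **Lever:** I pushed it down to its end stop, at about 23 N, then moved the arm clear.

My last checks:

- **Slab:** After clamping, the top view puts it square to within about 0.3° of the stop, with no visible gap. A fit of its far edge before clamping gave zero slope in the jig frame.
- **Strap:** The bar is within 0.007 rad of square, and its top has dropped to about z = 68, which matches the 6 mm of clamping travel.
- **Lever:** Its elevation is 0.060 to 0.065 rad, which is a lever value of about 1.25, fully down.
- **Other things:** The nearby ones look unmoved in the last pictures. The beaker and brush were outside those crops, and I did not measure any of them.

Two readings disagreed:

- **Strap tilt:** A simple rectangle fit showed the strap tilted 4°. That fit also picks up the stop pin, and fitting the bar alone removed the tilt.
- **Position offset:** The stop and strap read 2 to 4 mm short in x. About 2 mm is the stated calibration error, and slab and stop were compared in the same picture.

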